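Lay the combination lock in its cradle, click it open, hold the shackle out

ROBOT

A 7-joint arm with a two-finger parallel gripper is mounted at the origin on a cart in front of the work surface, level with it; the furniture and walls round the work are solid. World frame = base frame: x ahead of the robot, y to its left, z up, the work surface at z = 0. Lengths are in m, angles in rad, forces in N, time in s.
With the tool pointing down it reaches from about 0.4 to 0.85 m from the base axis. Payload 4.5 kg.
Tool frame: the origin (TCP) lies where the fingers leave the gripper's body, on its centre line; the fingertips stand 64 mm ahead of it and the grasp point (between the pads) lies 45 mm ahead of it; z points along the fingers, y is the direction in which the jaws open and shut (so a half turn about z gives the same grasp; the last joint's range is limited). The gripper opens to 88 mm and grips with 3 to 60 N. Pads are 18 mm wide; open, the fingers measure 123 mm over their backs; the gripper's body (75 mm by 187 mm) begins 45 mm behind the grasp point.
Start: joints at [1.336, 0.689, -0.195, 1.565, 0.157, 0.902, -0.215], TCP at [0.166, -0.603, 0.303] pointing down, gripper open.
Joint ranges: [-3.01, 3.01], [-0.46, 2.08], [-1.47, 1.51], [0.13, 2.56], [-1, 4.14], [0.04, 2.09], [-2.66, 2.66]. Speed limits (rad/s): [2.57, 2.57, 3.14, 3.14, 3.14, 3.14, 3.14].

INTERFACE

Orientations are given as a unit quaternion [x, y, z, w].
In Python, from plant import monitor, snapshot, workorder, finder gives the robot as it stands.
- The arm moves only by the tool carry_out, never from a script. Its argument "motion" is one flat list of numbers, 6 for each row, row after row: the shift along the tool's x, y, z in cm, then the turn, a rotation vector about the tool's x, y, z in rad. In form: [x, y, z, rx, ry, rz, x, y, z, rx, ry, rz, ...]. A call has 1 to 8 rows; each row shifts and turns the commanded pose from where the row before left it, along the tool's axes as they then stand; what a row does not reach is not made up. A row lasts 1/8 s, in which the tool goes at most 62.5 mm and 10.7 degrees, less where a joint would pass 70% of its speed; a pose out of reach is approached as far as the arm can. A call with a gripper value outside its range is refused whole. "hand" is the finger opening in cm, from 0 to 8.81, set as the call begins (left out, the last holds). The fingers move at their own pace and stop on an object; "grip_force" is the grip in N (left out, the last holds). Time passes only in rows, so rows that do not move let the fingers close. It gives the time, the measured TCP pose, the force and the opening at its end, in the units of the state.
- monitor.get_state(): the state, without advancing time (a new reading comes with each control period).
- snapshot(name): name is "scene" or "top" or "wrist"; returns a dict with "frame" (420x560x3 uint8, red, green, blue), "range_z" (420x560 float32, m along the optical axis (not along the pixel's ray), 0 where there is no reading), "fx", "fy", "cx", "cy" (pixels), "rvec" (rotation vector, rad) and "tvec" (3), from world to camera coordinates, as OpenCV has them; the wrist camera has in their place "hand_eye" (4x4, takes a point from camera to tool coordinates, whose origin is the TCP and whose axes are the flange's). Camera axes: x right, y down, z forward; pixel columns grow to the right and rows downward; lengths in m; the calibration is good to about 2 mm. The wrist camera is an equidistant fisheye: a pixel r from the principal point sees the ray r / f radians off the axis. A picture is of the moment at which its call begins: read the wrist's pose just before it.
- workorder.finish_job(): hands the job in, once; it reports no verdict.
Trained networks look in a picture, given as the dict that the camera call returned (one of the last four; its "shot" number tells which), for a name from the list of things; names that differ only in an ending like _2 or _b are one class to them, and where a whole thing is asked for, a point or a joint stands for the part that bears it (a point fixed in the world has none). Each returns a list of dicts, best first, with "p" (0 to 1); they miss things now and then, are a little off and sometimes report something else, mostly with a low value. They report only what shows in the picture. A call takes as long as a camera call.
- finder.masks_of(picture, thing): "pixels" (420x560 bool, what is visible of it) and "extent" ([left, top, right, bottom] in pixels, round what is visible of it).
The state is a dict: "clock": time; "q": joint angles; "qd": joint speeds; "joint_torque": joint torques, N m; "tool_pos": TCP position; "eef_rot": TCP orientation; "contact_force": force on the tool from outside, world axes, zero at the start; "moment": the same for the moment, N m; "opening": opening from 0.0 (shut) to 1.0 (fully open).
Only numpy, scipy, OpenCV 4.12 (cv2) and the standard library are available. Lean on these libraries where they do the work, as an engineer would, in place of code of your own. Each camera call takes 0.05 s, during which the arm holds its last target. There are 200 camera calls.

TASK

Lay the standing brass combination lock on its back in the aluminium cradle, dial up and with the cradle's narrow blue tab between the legs of its shackle, and let go of it. Then turn the dial clockwise, feeling the clicks, until its white-striped end sits in the notch at the red mark, pull the shackle out of the case by at least three quarters of its travel, and finish while still holding it out against its spring, with the lock still lying in the cradle. Do not force the shackle in a wrong notch, and leave the other things on the bench where they are.

Things in the scene. Friction and masses are not known exactly. Their poses are not given: they have to be found in the camera images.
- lock: loose brass combination padlock, about 0.49 kg, at first standing on its foot. Origin: centre of its foot; z: foot to shackle; -x: the way the dial face looks; y: across its width. Case 54 mm wide (y), 72 high (z), 30 thick (x); grip it across its width. The shackle stands 50.5 mm proud of the case, the dial 21 mm
- lock_mid (a point): centre of the lock's brass case (36 mm above its foot), axes as lock
- dial_grip (a point): centre of the dial's bar handle, on the dial's axis, 28 mm from the case's centre along the lock's -x. Black bar 10 mm wide, 34 long, 16 tall (5 to 21 mm off the face) on a round skirt 37 mm across, 5 thick. This point's z runs along the bar to its white-striped end, y across the bar; it turns with the dial
- dial (a joint): dial angle, rad; grows turning clockwise as seen facing the dial. Turns from -1.9 to 1.9, with click notches 0.524 rad (30 deg) apart, one at 0; leaving one takes about 0.06 N m. At 0 the white-striped end points to the red mark on the case, next to the shackle; only in that notch is the shackle free, and drawn out it locks the dial there. Starts in a notch 1 to 3 clicks anticlockwise of it (negative)
- shackle (a joint): how far the shackle is drawn out of the case, m: 0 shut, 0.020 fully out. A spring draws it back in with about 2 N (shut) to 4 N (fully out), so it shuts if let go. In any wrong notch it moves only 1 to 2 mm
- shackle_bar: straight cross bar of the steel U-shaped shackle: round, 9 mm thick, parallel to the lock's y; origin in its middle, axes as lock. Its centre line is 46 mm beyond the end of the case when shut. 30 mm clear between the two legs
- bar_mid (a point): middle of the shackle's cross bar (on its centre line), axes as lock
- cradle_seat (a point): middle of the cradle's grey seat, the top of a block 68 mm (x) by 44 mm (y), 30 mm above the worktop; z up, +x to the end with the tab. A lock lying properly has its case's centre 15 mm above this point, back down, dial up, shackle to +x with the tab between its legs
- cradle: aluminium cradle fixed to the worktop; origin under the seat's middle at worktop level. Base plate 130x84x6 mm. Four corner posts (|x| 29 to 38, 48 mm high, tips flared) leave 59 mm for the 54 mm case; between them the sides are open for fingers down to the base plate. A foot stop at x = -39 mm (44 high, 40 wide) and the tab leave 78 mm for the 72 mm case
- cradle_tab (a point): top centre of the cradle's narrow blue tab: 22 mm wide (y), 6 thick (x), 50 mm above the worktop; axes as the cradle
- tape_0: bystander: roll of yellow tape, 66 mm across, 18 high, lying flat (mm); origin at its underside's centre
- tape_1: bystander: roll of black tape, 58 mm across, 18 high, on the yellow roll (mm); origin at its underside's centre
- ceramic_block_0: bystander: cream ceramic block, 24x42x24 (mm); origin at its underside's centre
- ceramic_block_1: bystander: cream ceramic block, 24x42x24 (mm); origin at its underside's centre
- screwdriver_0: bystander: red-handled screwdriver, 156 long (mm); origin at its underside's centre
- screwdriver_1: bystander: black-handled screwdriver, 144 long (mm); origin at its underside's centre
- marker_0: bystander: white marker with a black cap, 128 long (mm); origin at its underside's centre
- grease_tin: bystander: white round tin with an orange label, 60 across, 28 high (mm); origin at its underside's centre

How it is judged:
On the way, in this order (a step that is already met when the one before it is completed fails the run):
1. the lock lies on its back in the cradle, dial up, shackle over the tab, shut, and the fingers have let go of it (horizontal distance between lock_mid and cradle_seat below 0.009 m and z of lock_mid in the frame of cradle_seat below 0.02 m and angle between lock_mid's own x axis and vertical above 3.02 rad and angle between the z axis of lock_mid and the x axis of cradle_seat, either way round below 0.16 rad and x of bar_mid in the frame of cradle_seat above 0.05 m and contact force between the fingers and lock below 0.05 N and value of joint shackle below 0.004 m), for 0.2 s.
2. the dial sits in the notch at the red mark, the shackle still shut, the lock lying in the cradle (horizontal distance between lock_mid and cradle_seat below 0.009 m and z of lock_mid in the frame of cradle_seat below 0.02 m and angle between lock_mid's own x axis and vertical above 3.02 rad and angle between the z axis of lock_mid and the x axis of cradle_seat, either way round below 0.16 rad and x of bar_mid in the frame of cradle_seat above 0.05 m and value of joint dial between -0.15 and 0.15 rad and value of joint shackle below 0.004 m), for 0.2 s.
At the end, for the whole second after the job is handed in: Lock on its back in the cradle (case centre within 9 mm of the seat's middle sideways, at most 20 mm above it, level within 7 deg, in line within 9 deg, shackle over the tab), dial within 0.15 rad of the red mark, shackle out over 14.5 mm and held by fingers on its cross bar (over 0.8 N) (horizontal distance between lock_mid and cradle_seat below 0.009 m and z of lock_mid in the frame of cradle_seat below 0.02 m and angle between lock_mid's own x axis and vertical above 3.02 rad and angle between the z axis of lock_mid and the x axis of cradle_seat, either way round below 0.16 rad and x of bar_mid in the frame of cradle_seat above 0.05 m and value of joint dial between -0.15 and 0.15 rad and value of joint shackle above 0.0145 m and contact force between the fingers and shackle_bar above 0.8 N); the arm keeps its last pose, push and grip.
It fails at once if the shackle is forced out in a wrong notch (value of joint shackle above 0.005 m and not (value of joint dial between -0.25 and 0.25 rad)).
It fails at once if a bystander is moved more than 25 mm (distance of any of tape_0, tape_1, ceramic_block_0, ceramic_block_1, screwdriver_0, screwdriver_1, marker_0, grease_tin from where it was at the start of the episode above 0.025 m).
It also fails if it takes over 67 s, if anything falls off the work surface, if the arm or the gripper's body presses on something with over 40 N, if the wrist force passes 120 N, or if a joint passes its speed limit or range.

## Working session

There is one attempt and no reset: what is moved stays moved. The work goes in short steps, Python scripts to look and compute and a tool call to move; the robot and the scene stay as the last step left them, time stands still between calls to the robot, and variables do not carry over. Pictures are saved under pics/ and viewed, about 8 in all and at most 12, crops included, and the job is handed in when it is done.

Besides the shell and the picture viewer there is one more tool, called as a command line: name --argument value ..., lists and objects as JSON in quotes. carry_out: Moves the arm, as the interface text tells. Its arguments: {"type":"object","properties":{"motion":{"type":"array"},"hand":{"type":"number"},"grip_force":{"type":"number"}},"required":["motion"]}

```bash
ls; mkdir -p pics; cat > h.py <<'E'
import numpy as np, cv2
from scipy.spatial.transform import Rotation as R
from plant import monitor, snapshot, workorder, finder
def save(p,n,crop=None,scale=1):
    im=p["frame"][:,:,::-1]
    if crop: l,t,r,b=crop; im=im[t:b,l:r]
    cv2.imwrite("pics/"+n,cv2.resize(im,None,fx=scale,fy=scale,interpolation=cv2.INTER_CUBIC))
def pts(p,mask,st=None):
    v,u=np.nonzero(mask&(p["range_z"]>0)); z=p["range_z"][v,u]
    if "rvec" in p:
        c=np.stack([(u-p["cx"])/p["fx"]*z,(v-p["cy"])/p["fy"]*z,z],1)
        Rm=cv2.Rodrigues(np.array(p["rvec"],float))[0]
        return (c-np.array(p["tvec"]).ravel())@Rm
    a=(u-p["cx"])/p["fx"]; b=(v-p["cy"])/p["fy"]; th=np.hypot(a,b); s=np.where(th>1e-9,np.tan(th)/np.maximum(th,1e-9),1)
    c=np.stack([a*s*z,b*s*z,z],1); H=np.array(p["hand_eye"])
    t=c@H[:3,:3].T+H[:3,3]
    return R.from_quat(st["eef_rot"]).apply(t)+st["tool_pos"]
E
python3 - <<'E'
from h import *
st=monitor.get_state(); print({k:np.round(v,3).tolist() for k,v in st.items()})
ims=[]
for n in ("scene","top"):
    p=snapshot(n); ims.append(p)
    print(n, [ (k,np.round(p[k],3).tolist()) for k in ("fx","fy","cx","cy","rvec","tvec")])
    for t in ("lock","dial_grip","shackle_bar","cradle","tape_0","tape_1","ceramic_block_0","screwdriver_0","marker_0","grease_tin"):
        for d in finder.masks_of(p,t)[:2]:
            if d["p"]<.3: continue
            P=pts(p,d["pixels"])
            if len(P): print(n,t,round(d["p"],2),d["extent"],"med",np.round(np.median(P,0),3),"lo",np.round(np.percentile(P,3,0),3),"hi",np.round(np.percentile(P,97,0),3))
save(ims[0],"s0.png",scale=1.42); save(ims[1],"t0.png",scale=1.42)
E
```

```text
pics
{'clock': 0.0, 'q': [1.336, 0.69, -0.195, 1.566, 0.157, 0.902, -0.215], 'qd': [-0.0, 0.0, 0.0, -0.0, 0.0, -0.001, 0.001], 'joint_torque': [-0.0, -52.757, -1.267, -15.343, -0.053, 0.007, 0.0], 'tool_pos': [0.166, -0.602, 0.302], 'eef_rot': [0.991, 0.134, -0.0, -0.001], 'contact_force': [0.006, -0.919, -0.115], 'moment': [-0.028, -0.02, 0.022], 'opening': 1.002}
scene [('fx', 514.452), ('fy', 514.452), ('cx', 271.32), ('cy', 214.547), ('rvec', [0.888, 2.635, -0.913]), ('tvec', [0.472, -0.202, 1.467])]
scene lock 0.55 [319.8, 246.5, 347.1, 287.0] med [0.547 0.166 0.064] lo [0.519 0.142 0.011] hi [0.565 0.189 0.122]
scene lock 0.47 [332.2, 271.2, 349.1, 282.9] med [0.545 0.181 0.044] lo [0.526 0.171 0.029] hi [0.56  0.195 0.056]
scene dial_grip 0.48 [330.3, 273.0, 347.5, 284.0] med [0.546 0.181 0.044] lo [0.528 0.169 0.031] hi [0.56  0.193 0.056]
scene shackle_bar 0.62 [336.5, 247.7, 342.7, 255.6] med [0.537 0.159 0.122] lo [0.529 0.155 0.117] hi [0.546 0.164 0.126]
scene cradle 0.55 [254.9, 184.5, 309.4, 227.1] med [ 0.512 -0.07   0.013] lo [ 0.452 -0.136  0.002] hi [ 0.562 -0.019 
[... 2304 characters left out ...]
, 158.4] med [ 0.718 -0.337  0.024] lo [ 0.702 -0.356  0.002] hi [ 0.737 -0.32   0.029]
top ceramic_block_0 0.42 [376.1, 162.6, 390.6, 174.0] med [ 0.677 -0.289  0.024] lo [ 0.665 -0.308  0.009] hi [ 0.694 -0.27   0.03 ]
top screwdriver_0 0.75 [148.0, 137.2, 178.5, 154.0] med [0.732 0.334 0.021] lo [0.718 0.296 0.012] hi [0.745 0.367 0.026]
top screwdriver_0 0.49 [148.1, 152.0, 179.1, 160.8] med [0.701 0.342 0.018] lo [0.692 0.303 0.01 ] hi [0.71  0.378 0.024]
top marker_0 0.61 [192.2, 272.3, 233.7, 281.2] med [0.373 0.191 0.015] lo [0.362 0.132 0.008] hi [0.385 0.25  0.019]
top grease_tin 0.97 [214.0, 142.5, 238.9, 165.8] med [0.705 0.154 0.027] lo [0.679 0.129 0.009] hi [0.733 0.182 0.032]
```

View pics/s0.png

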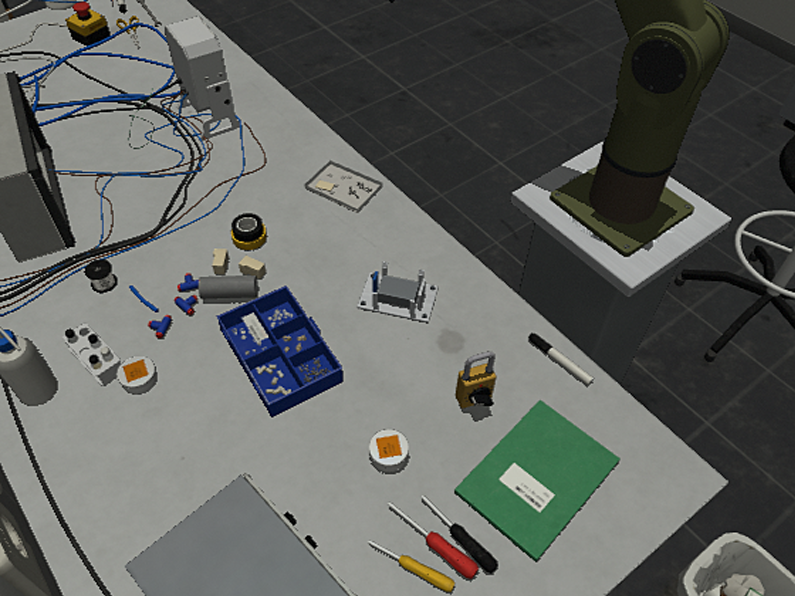

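View pics/t0.png

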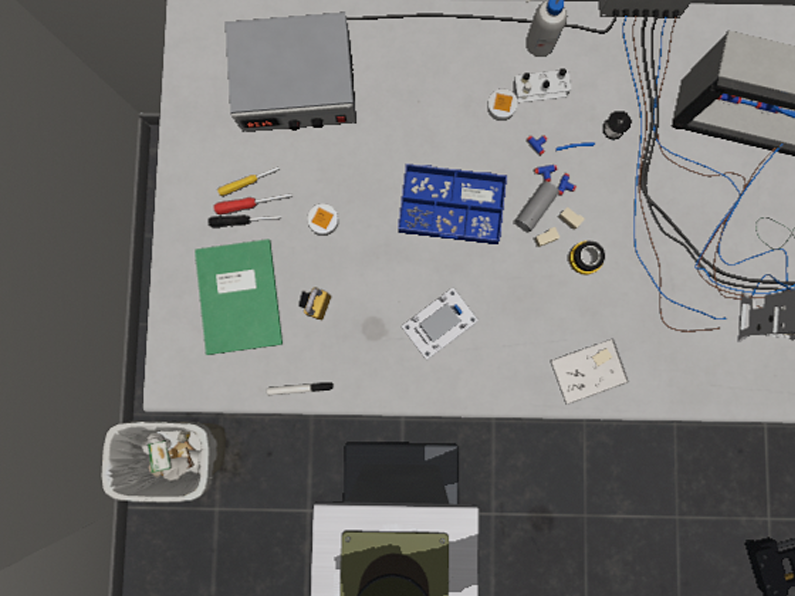

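The scene view shows the lock at ~(477,383) with its dial facing the front-left, and the cradle at ~(398,292) with its blue tab on the side away from the robot. In the top view the lock is at (316,303) with the dial towards +y. The cradle is at (440,322) with the tab towards +x/-y at (458,310).

```bash
cat >> h.py <<'E'
def pose(zaz=None,): pass
def rows(T0,T1,nmin=1):
    """rows (6 numbers each) from (pos,Rot) T0 to T1, straight line + slerp"""
    p0,r0=T0;p1,r1=T1
    rv=(r0.inv()*r1).as_rotvec(); n=max(nmin,int(np.ceil(max(np.linalg.norm(np.subtract(p1,p0))/.0605,np.linalg.norm(rv)/.183))))
    loc=r0.inv().apply(np.subtract(p1,p0)); out=[]
    for i in range(n):
        ri=R.from_rotvec(rv*i/n)
        out.append(np.round(np.r_[ri.inv().apply(loc/n)*100,rv/n],3).tolist())
    return out
def tool(yaz,tilt):
    """jaw axis azimuth (rad), tool down then turned by tilt about its y"""
    y=np.array([np.cos(yaz),np.sin(yaz),0]); z=np.array([0,0,-1.]); x=np.cross(y,z)
    return R.from_matrix(np.stack([x,y,z],1))*R.from_rotvec([0,tilt,0])
def show(rs):
    for i in range(0,len(rs),8): print("call",[v for r in rs[i:i+8] for v in r])
def cur():
    s=monitor.get_state(); return np.array(s["tool_pos"]),R.from_quat(s["eef_rot"])
E
python3 - <<'E'
from h import *
allp={}
for n in ("scene","top"):
    p=snapshot(n); M=np.ones(p["range_z"].shape,bool); P=pts(p,M); C=p["frame"][p["range_z"]>0].astype(int)
    L=(abs(P[:,0]-.54)<.06)&(abs(P[:,1]-.16)<.07)&(P[:,2]>.008)
    q=P[L]; top=q[q[:,2]>.112]; 
    u,s,v=np.linalg.svd(top[:,:2]-top[:,:2].mean(0)); print(n,"bar",len(top),top.mean(0).round(4),"az",np.degrees(np.arctan2(v[0,1],v[0,0])).round(1), s.round(3))
    ct=q[(q[:,2]>.064)&(q[:,2]<.076)]; (c,wh,a)=cv2.minAreaRect(ct[:,:2].astype(np.float32)); print(" casetop",len(ct),np.round(c,4),np.round(wh,4),a)
    K=(abs(P[:,0]-.512)<.09)&(abs(P[:,1]+.07)<.09); q=P[K];c=C[K]
    seat=q[(abs(q[:,2]-.03)<.005)]; r=cv2.minAreaRect(seat[:,:2].astype(np.float32)); print(" seat",len(seat),r, seat.mean(0))
    base=q[(q[:,2]>.0035)&(q[:,2]<.012)]; r=cv2.minAreaRect(base[:,:2].astype(np.float32)); print(" base",len(base),r)
    b=(c[:,2]-c[:,0]>50)&(q[:,2]>.02); print(" tab",b.sum(),q[b].mean(0).round(4))
print(np.round(snapshot("wrist")["hand_eye"],3))
p0,r0=cur()
# waypoint
w=(np.array([.45,-.25,.36]),tool(np.radians(-50),0)); show(rows((p0,r0),w))
d=np.radians(73); a=np.radians(50)
rt=tool(np.radians(-17),-a); zt=rt.as_matrix()[:,2]; print(zt)
g=np.array([.536,.156,.05])-zt*(.045+.17); print(g); show(rows(w,(g,rt)))
E
```

```text
scene bar 88 [0.539  0.159  0.1203] az -19.8 [0.121 0.022]
 casetop 266 [0.5377 0.1588] [0.0315 0.0532] 73.17292022705078
 seat 441 ((0.5070359110832214, -0.07760604470968246), (0.06988798826932907, 0.09007095545530319), 38.686302185058594) [ 0.50691097 -0.07780706  0.03031347]
 base 851 ((0.5118246078491211, -0.06986794620752335), (0.17981380224227905, 0.17929790914058685), 89.89286804199219)
 tab 14 [ 0.5319 -0.1123  0.0499]
top bar 65 [0.5354 0.1574 0.1201] az 161.0 [0.107 0.021]
 casetop 147 [0.5364 0.1578] [0.0301 0.054 ] 71.78685760498047
 seat 388 ((0.5067457556724548, -0.07517486810684204), (0.052053287625312805, 0.08423508703708649), 37.64708709716797) [ 0.50499457 -0.07935156  0.03009958]
 base 1028 ((0.5115624666213989, -0.06925032287836075), (0.17888523638248444, 0.17797720432281494), 0.2565237283706665)
 tab 14 [ 0.5293 -0.1134  0.0497]
[[ 0.    -0.967 -0.255  0.065]
 [ 1.     0.    -0.001 -0.002]
 [ 0.001 -0.255  0.967 -0.083]
 [ 0.     0.     0.     1.   ]]
call [4.593, -3.306, -0.716, 0.0, 0.0, -0.054, 4.764, -3.055, -0.716, 0.0, 0.0, -0.054, 4.921, -2.795, -0.716, 0.0, 0.0, -0.054, 5.064, -2.527, -0.716, 0.0, 0.0, -0.054, 5.192, -2.252, -0.716, 0.0, 0.0, -0.054, 5.305, -1.97, -0.716, 0.0, 0.0, -0.054, 5.403, -1.683, -0.716, 0.0, 0.0, -0.054, 5.486, -1.391, -0.716, 0.0, 0.0, -0.054]
[-0.22396972 -0.73257194 -0.64278761]
[0.58415349 0.31350297 0.18819934]
call [4.65, -3.454, 1.718, -0.025, -0.085, -0.054, 4.955, -3.233, 1.226, -0.025, -0.085, -0.054, 5.205, -2.983, 0.717, -0.025, -0.085, -0.054, 5.397, -2.709, 0.196, -0.025, -0.085, -0.054, 5.529, -2.413, -0.332, -0.025, -0.085, -0.054, 5.6, -2.098, -0.861, -0.025, -0.085, -0.054, 5.609, -1.767, -1.385, -0.025, -0.085, -0.054, 5.556, -1.425, -1.899, -0.025, -0.085, -0.054]
call [5.441, -1.075, -2.397, -0.025, -0.085, -0.054, 5.266, -0.72, -2.874, -0.025, -0.085, -0.054]
```

carry_out --motion '[4.6,-3.3,-0.7,0,0,-0.054,4.8,-3.05,-0.7,0,0,-0.054,4.9,-2.8,-0.7,0,0,-0.054,5.05,-2.5,-0.7,0,0,-0.054,5.2,-2.25,-0.7,0,0,-0.054,5.3,-2.0,-0.7,0,0,-0.054,5.4,-1.7,-0.7,0,0,-0.054,5.5,-1.4,-0.7,0,0,-0.054]' --hand 8.8 --grip_force 50

```text
clock: 2.25
tool_pos: [0.4506, -0.248, 0.3592]
eef_rot: [0.939, 0.344, 0.0, 0.0]
contact_force: [0.0, -0.1, 0.5]
opening: 0.997
```

carry_out --motion '[4.65,-3.45,1.7,-0.025,-0.085,-0.054,4.95,-3.25,1.2,-0.025,-0.085,-0.054,5.2,-3.0,0.7,-0.025,-0.085,-0.054,5.4,-2.7,0.2,-0.025,-0.085,-0.054,5.5,-2.4,-0.3,-0.025,-0.085,-0.054,5.6,-2.1,-0.85,-0.025,-0.085,-0.054,5.6,-1.75,-1.4,-0.025,-0.085,-0.054,5.55,-1.4,-1.9,-0.025,-0.085,-0.054]'

```text
clock: 3.25
tool_pos: [0.556, 0.2032, 0.2212]
eef_rot: [0.787, 0.512, -0.277, 0.206]
contact_force: [1.8, -0.2, -0.7]
opening: 0.999
```

carry_out --motion '[5.45,-1.1,-2.4,-0.025,-0.085,-0.054,5.25,-0.7,-2.9,-0.025,-0.085,-0.054,0,0,0,0,0,0]'

```text
clock: 3.62
tool_pos: [0.5785, 0.3199, 0.1795]
eef_rot: [0.724, 0.544, -0.342, 0.25]
contact_force: [-0.6, -0.5, 0.6]
opening: 0.999
```

```bash
cat > look.py <<'E'
from h import *
st=monitor.get_state(); p=snapshot("wrist"); save(p,"w1.png",scale=1.4)
print({k:np.round(st[k],3).tolist() for k in ("clock","q","tool_pos","contact_force")})
P=pts(p,np.ones((420,560),bool),st)
L=(abs(P[:,0]-.54)<.06)&(abs(P[:,1]-.16)<.08)&(P[:,2]>.004); q=P[L]
top=q[q[:,2]>.112]; u,s,v=np.linalg.svd(top[:,:2]-top[:,:2].mean(0)); print("bar",len(top),top.mean(0).round(4),np.degrees(np.arctan2(v[0,1],v[0,0])),top[:,2].max())
ct=q[(abs(q[:,2]-.072)<.004)]; print("casetop",len(ct),cv2.minAreaRect(ct[:,:2].astype(np.float32)))
f=q[(q[:,2]>.01)&(q[:,2]<.068)]; print("all", cv2.minAreaRect(f[:,:2].astype(np.float32)))
lat=f[:,:2]@np.array([np.cos(np.radians(-18.5)),np.sin(np.radians(-18.5))]); print(np.percentile(lat,[1,50,99]), np.array([.537,.158])@np.array([np.cos(np.radians(-18.5)),np.sin(np.radians(-18.5))]))
E
python3 look.py
```

```text
{'clock': 3.625, 'q': [-0.676, 1.224, -0.171, 0.932, 0.533, 1.811, -1.182], 'tool_pos': [0.578, 0.32, 0.18], 'contact_force': [-0.586, -0.464, 0.616]}
bar 532 [0.536  0.1628 0.1183] -18.278990282155274 0.12318010772182802
casetop 860 ((0.5352441072463989, 0.1617271602153778), (0.028290290385484695, 0.05329320952296257), 71.60009002685547)
all ((0.5210269689559937, 0.19892796874046326), (0.0422557070851326, 0.11497916281223297), 46.85028076171875)
[0.39017257 0.45525463 0.48284881] 0.45911566713372454
```

```bash
python3 - <<'E'
from h import *
T=cur(); rt=tool(np.radians(-18.5),-np.radians(50)); zt=rt.as_matrix()[:,2]
c=np.array([.536,.159,.037]); A=(c-zt*.11,rt); B=(c-zt*.050,rt)
print(A[0],B[0]); show(rows(T,A)); show(rows(A,B,3))
E
```

```text
[0.56273764 0.23891039 0.10770664] [0.54815347 0.1953229  0.06913938]
call [0.355, 0.297, 5.46, 0.011, 0.002, 0.013, 0.349, 0.352, 5.457, 0.011, 0.002, 0.013]
call [0.0, -0.0, 2.0, 0.0, 0.0, 0.0, 0.0, -0.0, 2.0, 0.0, 0.0, 0.0, 0.0, -0.0, 2.0, 0.0, 0.0, 0.0]
```

View pics/w1.png

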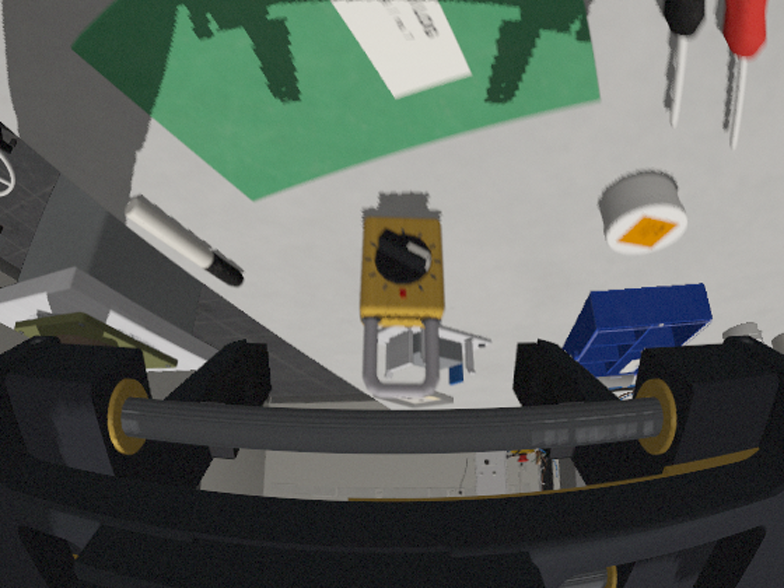

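The wrist view shows the lock at (403,265), centred between the open fingers. The red mark is at (402,292) by the shackle. The striped dial end is at about (425,255), roughly 2–3 clicks anticlockwise.

carry_out --motion '[0.35,0.3,5.45,0.011,0.002,0.013,0.35,0.35,5.45,0.011,0.002,0.013,0,0,2,0,0,0,0,0,2,0,0,0,0,0,2,0,0,0,0,0,0,0,0,0]'

```text
clock: 4.42
tool_pos: [0.5504, 0.1899, 0.075]
eef_rot: [0.738, 0.526, -0.342, 0.247]
contact_force: [0.4, 0.4, -0.1]
opening: 1.004
```

carry_out --motion '[0,0,0,0,0,0,0,0,0,0,0,0,0,0,0,0,0,0,0,0,0,0,0,0]' --hand 4.5 --grip_force 50

```text
clock: 4.92
tool_pos: [0.549, 0.194, 0.0735]
eef_rot: [0.737, 0.528, -0.342, 0.246]
contact_force: [-3.0, 1.9, 3.1]
opening: 0.607
```

```bash
python3 - <<'E'
from h import *
s=monitor.get_state();print({k:np.round(v,3).tolist() for k,v in s.items()}); r=R.from_quat(s["eef_rot"]); print(r.as_matrix().round(3))
E
```

```text
{'clock': 4.925, 'q': [-0.55, 1.24, -0.157, 1.317, 0.587, 1.436, -1.334], 'qd': [-0.001, -0.001, -0.0, 0.002, 0.004, 0.0, -0.001], 'joint_torque': [1.658, -63.567, 1.865, -9.285, 1.596, 2.007, -0.056], 'tool_pos': [0.549, 0.194, 0.073], 'eef_rot': [0.737, 0.528, -0.342, 0.246], 'contact_force': [-3.006, 1.918, 3.143], 'moment': [0.473, 0.283, -0.514], 'opening': 0.607}
[[ 0.208  0.947 -0.245]
 [ 0.61  -0.321 -0.725]
 [-0.765  0.002 -0.644]]
```

```bash
cat > plan.py <<'E'
from h import *
import sys
P0=np.array([.549,.194,.0735]); R0=R.from_quat([.737,.528,-.342,.246])
LC=np.array([.536,.159,.036]); v=R0.inv().apply(LC-P0)
def place(seat,c,h):
    rt=tool(c+np.pi/2,np.radians(40)); return (np.array(seat)+[0,0,.015+h]-rt.apply(v),rt)
E
python3 - <<'E'
from plan import *
print(v)
T=cur(); U=(T[0]+[0,-.03,.16],T[1]); show(rows(T,U))
W=place([.509,-.076,.03],np.radians(-53),.12); print(W[0]); show(rows(U,W))
E
```

```text
[ 0.00459479 -0.0011309   0.0527054 ]
call [-4.688, 0.331, -2.712, 0.0, 0.0, 0.0, -4.688, 0.331, -2.712, 0.0, 0.0, 0.0, -4.688, 0.331, -2.712, 0.0, 0.0, 0.0]
[ 0.53240997 -0.10518693  0.2024212 ]
call [-1.438, 0.707, 2.191, -0.009, 0.143, -0.107, -1.802, 0.515, 1.964, -0.009, 0.143, -0.107, -2.107, 0.289, 1.687, -0.009, 0.143, -0.107, -2.344, 0.036, 1.368, -0.009, 0.143, -0.107, -2.505, -0.234, 1.019, -0.009, 0.143, -0.107, -2.585, -0.515, 0.649, -0.009, 0.143, -0.107, -2.581, -0.796, 0.272, -0.009, 0.143, -0.107, -2.493, -1.068, -0.101, -0.009, 0.143, -0.107]
call [-2.325, -1.324, -0.458, -0.009, 0.143, -0.107, -2.081, -1.555, -0.788, -0.009, 0.143, -0.107]
```

carry_out --motion '[-3,0.2,-1.6,0,0,0,-4.5,0.3,-2.6,0,0,0,-4.5,0.3,-2.6,0,0,0,-2,0.2,-1.3,0,0,0,0,0,0,0,0,0]'

```text
clock: 5.55
tool_pos: [0.5503, 0.1638, 0.2328]
eef_rot: [0.738, 0.528, -0.34, 0.247]
contact_force: [0.3, -0.5, -5.9]
opening: 0.611
```

```bash
python3 - <<'E'
from plan import *
T=cur(); print(T[0],T[1].as_quat(),monitor.get_state()["opening"],monitor.get_state()["contact_force"])
W=place([.509,-.076,.03],np.radians(-53),.12); show(rows(T,W,16))
E
```

```text
[0.55031934 0.16380426 0.23275891] [ 0.7381686   0.52781203 -0.34011491  0.2466646 ] 0.6110295089406059 [ 0.32538319 -0.48659582 -5.87815552]
call [-0.907, 0.433, 1.366, -0.005, 0.089, -0.067, -1.052, 0.36, 1.28, -0.005, 0.089, -0.067, -1.184, 0.279, 1.181, -0.005, 0.089, -0.067, -1.3, 0.19, 1.071, -0.005, 0.089, -0.067, -1.4, 0.094, 0.951, -0.005, 0.089, -0.067, -1.483, -0.007, 0.822, -0.005, 0.089, -0.067, -1.546, -0.112, 0.686, -0.005, 0.089, -0.067, -1.59, -0.22, 0.545, -0.005, 0.089, -0.067]
call [-1.614, -0.33, 0.4, -0.005, 0.089, -0.067, -1.618, -0.44, 0.253, -0.005, 0.089, -0.067, -1.601, -0.548, 0.106, -0.005, 0.089, -0.067, -1.564, -0.654, -0.039, -0.005, 0.089, -0.067, -1.507, -0.756, -0.18, -0.005, 0.089, -0.067, -1.431, -0.853, -0.316, -0.005, 0.089, -0.067, -1.337, -0.944, -0.445, -0.005, 0.089, -0.067, -1.225, -1.027, -0.565, -0.005, 0.089, -0.067]
```

carry_out --motion '[-0.9,0.43,1.37,-0.005,0.089,-0.067,-1.05,0.36,1.28,-0.005,0.089,-0.067,-1.18,0.28,1.18,-0.005,0.089,-0.067,-1.3,0.19,1.07,-0.005,0.089,-0.067,-1.4,0.09,0.95,-0.005,0.089,-0.067,-1.48,0,0.82,-0.005,0.089,-0.067,-1.55,-0.11,0.69,-0.005,0.089,-0.067,-1.6,-0.22,0.55,-0.005,0.089,-0.067]'

```text
clock: 6.55
tool_pos: [0.5396, 0.0284, 0.2153]
eef_rot: [0.64, 0.76, -0.109, -0.036]
contact_force: [-0.2, -0.9, -5.9]
opening: 0.609
```

carry_out --motion '[-1.61,-0.33,0.4,-0.005,0.089,-0.067,-1.62,-0.44,0.25,-0.005,0.089,-0.067,-1.6,-0.55,0.11,-0.005,0.089,-0.067,-1.56,-0.65,-0.04,-0.005,0.089,-0.067,-1.5,-0.76,-0.18,-0.005,0.089,-0.067,-1.43,-0.85,-0.32,-0.005,0.089,-0.067,-1.34,-0.94,-0.45,-0.005,0.089,-0.067,-1.22,-1.03,-0.57,-0.005,0.089,-0.067]'

```text
clock: 7.55
tool_pos: [0.5311, -0.1069, 0.2008]
eef_rot: [0.419, 0.841, 0.147, -0.309]
contact_force: [-0.9, 0.8, -5.1]
opening: 0.606
```

carry_out --motion '[0,0,0,0,0,0]'

```text
clock: 7.68
tool_pos: [0.5312, -0.1087, 0.1992]
eef_rot: [0.423, 0.84, 0.145, -0.308]
contact_force: [0.5, -0.1, -5.9]
opening: 0.609
```

```bash
python3 - <<'E'
from plan import *
st=monitor.get_state(); p=snapshot("wrist"); save(p,"w2.png",scale=1.4); s=snapshot("scene"); l,t,r,b=220,130,350,250; save(s,"s2.png",(l,t,r,b),5)
print(np.round(st["q"],3),st["tool_pos"],st["eef_rot"])
for pic,nm in((p,"wrist"),(s,"scene")):
    M=np.ones((420,560),bool); P=pts(pic,M,st); C=pic["frame"][pic["range_z"]>0].astype(int)
    b=(C[:,2]-C[:,0]>40)&(C[:,2]-C[:,1]>20)&(np.hypot(P[:,0]-.53,P[:,1]+.11)<.05)&(P[:,2]<.056)&(P[:,2]>.02)
    print(nm,"tab",b.sum(),P[b].mean(0) if b.any() else "")
    if b.any():
        q=P[b]; q=q[q[:,2]>.042]; print(len(q),q.mean(0),cv2.minAreaRect(q[:,:2].astype(np.float32)))
    # lock top/back plane in-hand
    for t in ("lock","shackle_bar","cradle"):
        for d in finder.masks_of(pic,t)[:1]:
            q=pts(pic,d["pixels"],st); print(nm,t,round(d["p"],2),len(q),np.median(q,0).round(4),np.percentile(q,3,0).round(3),np.percentile(q,97,0).round(3))
E
```

```text
[ 0.734  1.133 -0.959  1.477  0.301  1.318  0.454] [ 0.5311999  -0.10869433  0.19918906] [ 0.42270386  0.8396525   0.14541297 -0.30848044]
wrist tab 134 [ 0.52981741 -0.11033237  0.05055022]
134 [ 0.52981741 -0.11033237  0.05055022] ((0.5298666954040527, -0.11029237508773804), (0.01980295032262802, 0.003192457603290677), 36.908321380615234)
wrist lock 0.68 16247 [ 0.5092 -0.0798  0.1763] [ 0.477 -0.116  0.167] [ 0.543 -0.045  0.197]
wrist cradle 0.56 743 [ 0.5292 -0.1087  0.0071] [ 0.505 -0.127  0.005] [ 0.552 -0.091  0.052]
scene tab 20 [ 0.53437562 -0.10962567  0.0434683 ]
13 [ 0.53225527 -0.11123584  0.05060121] ((0.531943678855896, -0.11108420044183731), (0.017848871648311615, 0.0043842121958732605), 40.239112854003906)
scene lock 0.96 634 [ 0.5115 -0.065   0.1775] [ 0.477 -0.112  0.154] [ 0.535 -0.035  0.199]
scene cradle 0.76 1411 [ 0.5117 -0.0694  0.0142] [ 0.451 -0.13   0.002] [ 0.561 -0.019  0.045]
```

View pics/w2.png

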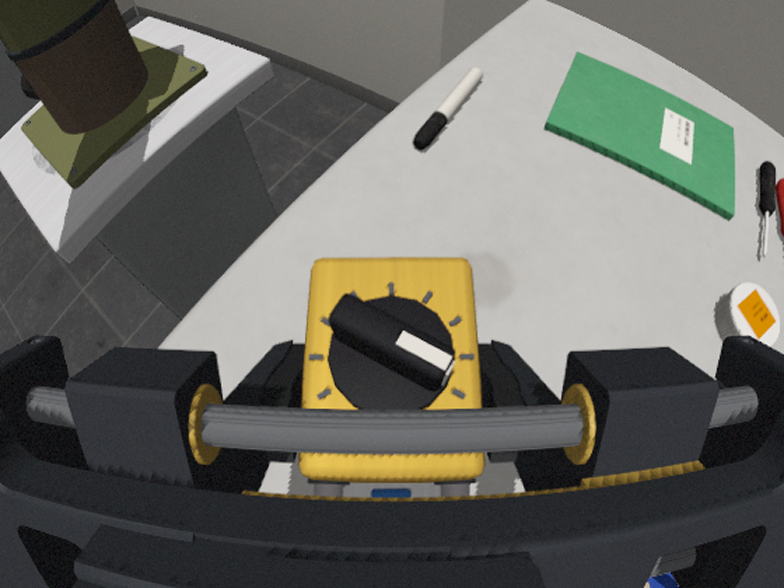

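View pics/s2.png

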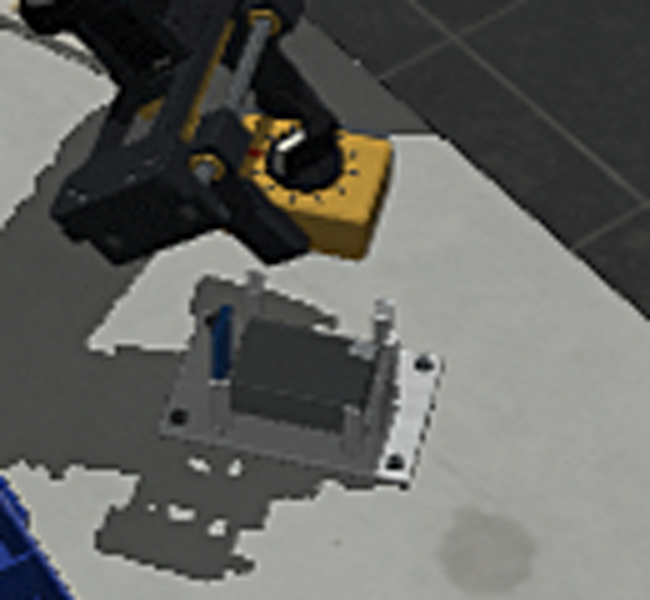

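The wrist view shows the lock flat in the grip with the striped end at (430,360), about 60° anticlockwise of the shackle, so two clicks. The blue tab shows at (390,493) between the shackle legs. The scene crop shows the cradle empty and clear below, with its tab at (220,345).

```bash
cat >> h.py <<'E'
def caserect(p,st,zr=None):
    P=pts(p,np.ones((420,560),bool),st); C=p["frame"][p["range_z"]>0].astype(int)
    m=(C[:,0]-C[:,2]>70)&(C[:,0]>120)&(np.hypot(P[:,0]-.507,P[:,1]+.077)<.07)
    q=P[m]
    if zr: q=q[(q[:,2]>zr[0])&(q[:,2]<zr[1])]
    q=q[abs(q[:,2]-np.median(q[:,2]))<.006]
    A=np.c_[q[:,:2],np.ones(len(q))]; n=np.linalg.lstsq(A,q[:,2],rcond=None)[0]
    return len(q),cv2.minAreaRect(q[:,:2].astype(np.float32)),np.median(q[:,2]),n[:2]
E
python3 - <<'E'
from plan import *
st=monitor.get_state(); p=snapshot("wrist"); print(caserect(p,st)); s=snapshot("scene"); print(caserect(s,st))
r=R.from_quat(st["eef_rot"]); print("pred",np.array(st["tool_pos"])+r.apply(v), "yaz",np.degrees(np.arctan2(*r.as_matrix()[1::-1,1])), r.as_matrix().round(3))
E
```

```text
(8673, ((0.5088804364204407, -0.07407946139574051), (0.05359136685729027, 0.07082933187484741), 37.366004943847656), np.float64(0.18083771795725434), array([-0.00172464, -0.00183321]))
(212, ((0.5103390216827393, -0.07475373893976212), (0.056239210069179535, 0.06939816474914551), 38.3235969543457), np.float64(0.18056917978952897), array([-0.0145229 , -0.00691834]))
pred [ 0.50830519 -0.07620547  0.16683857] yaz 37.30343219529958 [[-0.461  0.795 -0.394]
 [ 0.616  0.606  0.503]
 [ 0.639 -0.011 -0.769]]
```

```bash
python3 - <<'E'
from plan import *
T=cur(); A=(T[0]+[-.0048,-.0024,-.09],T[1]); show(rows(T,A,5))
E
```

```text
call [-1.135, -0.086, 1.399, 0.0, 0.0, 0.0, -1.135, -0.086, 1.399, 0.0, 0.0, 0.0, -1.135, -0.086, 1.399, 0.0, 0.0, 0.0, -1.135, -0.086, 1.399, 0.0, 0.0, 0.0, -1.135, -0.086, 1.399, 0.0, 0.0, 0.0]
```

carry_out --motion '[-1.14,-0.09,1.4,0,0,0,-1.14,-0.09,1.4,0,0,0,-1.14,-0.09,1.4,0,0,0,-1.13,-0.09,1.4,0,0,0,-1.13,-0.08,1.4,0,0,0,0,0,0,0,0,0,0,0,0,0,0,0]'

```text
clock: 9.05
tool_pos: [0.5275, -0.1078, 0.1143]
eef_rot: [0.42, 0.842, 0.147, -0.307]
contact_force: [-0.5, 0.4, -5.9]
opening: 0.61
```

```bash
python3 - <<'E'
from plan import *
st=monitor.get_state(); p=snapshot("wrist"); s=snapshot("scene"); save(p,"w3.png",scale=1.4); save(s,"s3.png",(240,150,330,240),6)
for pic in (p,s): print(caserect(pic,st,(.06,.12)))
for pic,nm in((p,"wrist"),(s,"scene")):
    P=pts(pic,np.ones((420,560),bool),st); C=pic["frame"][pic["range_z"]>0].astype(int)
    b=(C[:,2]-C[:,0]>40)&(C[:,2]-C[:,1]>20)&(np.hypot(P[:,0]-.53,P[:,1]+.11)<.05)&(P[:,2]<.056)&(P[:,2]>.044)
    q=P[b]; print(nm,len(q),q.mean(0) if len(q) else"", cv2.minAreaRect(q[:,:2].astype(np.float32)) if len(q) else "")
print(st["tool_pos"],st["contact_force"])
E
```

```text
(8579, ((0.5044857263565063, -0.07673364877700806), (0.05342073366045952, 0.07063032686710358), 37.73303985595703), np.float64(0.09077878861592639), array([-0.00208861, -0.00128511]))
(198, ((0.5058109164237976, -0.07676129043102264), (0.05566105246543884, 0.06826360523700714), 38.794334411621094), np.float64(0.09085091357231882), array([ 0.00148467, -0.01401758]))
wrist 33 [ 0.52812695 -0.10945441  0.05033893] ((0.5282080769538879, -0.10939820110797882), (0.017650865018367767, 7.857033051550388e-05), 37.247108459472656)
scene 0  
[ 0.52746381 -0.10783067  0.11430578] [-0.53902434  0.4176509  -5.92709736]
```

View pics/s3.png

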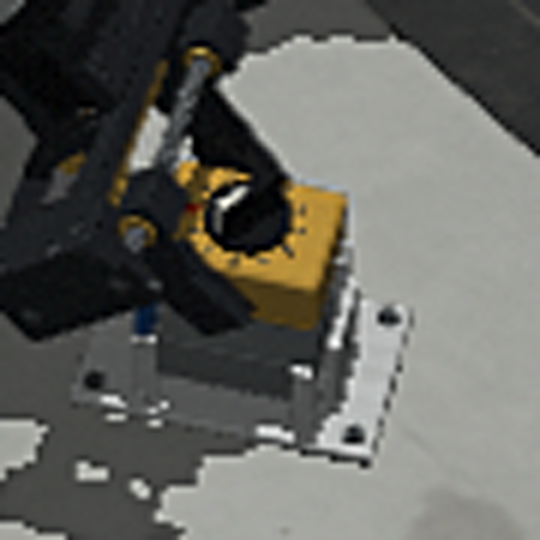

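The scene crop shows the case (260,250) squarely over the seat, between the posts, with the tab at (145,320) beyond its shackle end. Lowering slowly next.

carry_out --motion '[-0.32,-0.03,0.38,0,0,0,-0.32,-0.02,0.38,0,0,0,-0.32,0,0.38,0,0,0,-0.32,0,0.38,0,0,0,0,0,0,0,0,0]'

```text
clock: 9.78
tool_pos: [0.5263, -0.1087, 0.0934]
eef_rot: [0.42, 0.841, 0.146, -0.307]
contact_force: [0.2, -0.5, -5.4]
opening: 0.609
```

carry_out --motion '[-0.2,0,0.24,0,0,0,-0.2,0,0.24,0,0,0,-0.15,0,0.18,0,0,0,0,0,0,0,0,0]'

```text
clock: 10.28
tool_pos: [0.5264, -0.1087, 0.0852]
eef_rot: [0.42, 0.841, 0.146, -0.307]
contact_force: [0.7, -0.2, -5.6]
opening: 0.609
```

carry_out --motion '[-0.1,0,0.12,0,0,0,-0.06,0,0.07,0,0,0,0,0,0,0,0,0]'

```text
clock: 10.65
tool_pos: [0.5267, -0.1087, 0.0841]
eef_rot: [0.42, 0.841, 0.147, -0.307]
contact_force: [-0.9, -4.1, 5.9]
opening: 0.606
```

```bash
python3 - <<'E'
from plan import *
st=monitor.get_state(); p=snapshot("wrist"); s=snapshot("scene")
for pic in (p,s): print(caserect(pic,st,(.04,.1)))
E
```

```text
(8518, ((0.5033511519432068, -0.07789626717567444), (0.05332560837268829, 0.07056675106287003), 37.00279998779297), np.float64(0.06067833462977514), array([-0.00419881,  0.00300083]))
(204, ((0.5044765472412109, -0.07760517299175262), (0.05840094015002251, 0.06843124330043793), 40.231075286865234), np.float64(0.06047375837560792), array([-0.01073358, -0.00994456]))
```

carry_out --motion '[0,0,0,0,0,0,0,0,0,0,0,0,0,0,0,0,0,0,0,0,0,0,0,0]' --hand 7.6

```text
clock: 11.25
tool_pos: [0.5265, -0.1086, 0.0828]
eef_rot: [0.42, 0.842, 0.147, -0.307]
contact_force: [-0.7, -0.8, 0.6]
opening: 0.861
```

carry_out --motion '[0,0,-1.5,0,0,0,0,0,-3,0,0,0,0,0,-5,0,0,0,0,0,-5,0,0,0,0,0,0,0,0,0]'

```text
clock: 11.88
tool_pos: [0.5865, -0.1839, 0.1981]
eef_rot: [0.422, 0.842, 0.148, -0.303]
contact_force: [-0.4, 1.6, -0.2]
opening: 0.864
```

```bash
python3 - <<'E'
from plan import *
st=monitor.get_state(); p=snapshot("wrist"); s=snapshot("scene"); save(p,"w4.png",scale=1.4)
print(st["tool_pos"],st["opening"])
for pic in (p,s): print(caserect(pic,st,(.04,.1)))
# dial bar top cloud
P=pts(p,np.ones((420,560),bool),st); q=P[(abs(P[:,2]-.0815)<.004)&(np.hypot(P[:,0]-.504,P[:,1]+.078)<.03)]; print(len(q),q.mean(0),cv2.minAreaRect(q[:,:2].astype(np.float32)))
P=pts(s,np.ones((420,560),bool),st); q=P[(abs(P[:,2]-.0815)<.004)&(np.hypot(P[:,0]-.504,P[:,1]+.078)<.03)]; print(len(q),q.mean(0),cv2.minAreaRect(q[:,:2].astype(np.float32)))
d=np.radians(-52.6)
W=(np.array([.505,-.078,.079+.045+.08]),tool(np.radians(-52.6+60+90),0)); print(W[0]); T=cur(); print(np.degrees((T[1].inv()*W[1]).as_rotvec())); show(rows(T,W))
E
```

```text
[ 0.58648446 -0.18386322  0.19809213] 0.8635342081442052
(2872, ((0.5030336380004883, -0.07780727744102478), (0.05259302258491516, 0.07142280787229538), 37.548011779785156), np.float64(0.06068421938878632), array([0.00208594, 0.0027787 ]))
(287, ((0.5059594511985779, -0.07787121832370758), (0.05460655689239502, 0.07043401896953583), 36.98787307739258), np.float64(0.060592929502288756), array([0.00693983, 0.00167208]))
493 [ 0.504393   -0.07879196  0.08120785] ((0.5039227604866028, -0.07796170562505722), (0.03387501835823059, 0.010166245512664318), 8.324342727661133)
47 [ 0.50617865 -0.07738552  0.08124615] ((0.506831705570221, -0.07692417502403259), (0.013914370909333229, 0.03300107643008232), 86.45868682861328)
[ 0.505 -0.078  0.204]
[ 20.30698336 -36.26423026 -57.89195652]
call [1.516, 0.002, 1.087, 0.051, -0.09, -0.144, 1.587, 0.278, 0.939, 0.051, -0.09, -0.144, 1.605, 0.553, 0.773, 0.051, -0.09, -0.144, 1.568, 0.817, 0.595, 0.051, -0.09, -0.144, 1.477, 1.063, 0.409, 0.051, -0.09, -0.144, 1.336, 1.282, 0.222, 0.051, -0.09, -0.144, 1.149, 1.469, 0.04, 0.051, -0.09, -0.144]
```

View pics/w4.png

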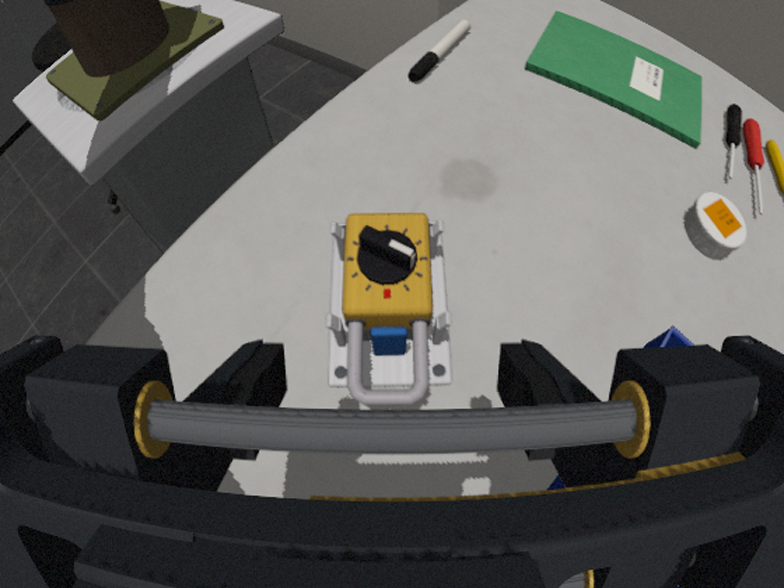

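The wrist view shows the lock seated between the posts at (387,270), dial up, with the blue tab at (388,341) between the shackle legs. The striped end is at (402,248), two clicks from the red mark at (387,293).

carry_out --motion '[1.52,0,1.09,0.051,-0.09,-0.144,1.59,0.28,0.94,0.051,-0.09,-0.144,1.6,0.55,0.77,0.051,-0.09,-0.144,1.57,0.82,0.6,0.051,-0.09,-0.144,1.48,1.06,0.41,0.051,-0.09,-0.144,1.34,1.28,0.22,0.051,-0.09,-0.144,1.15,1.47,0.04,0.051,-0.09,-0.144,0,0,0,0,0,0]' --hand 4 --grip_force 30

```text
clock: 12.98
tool_pos: [0.5019, -0.0763, 0.2036]
eef_rot: [-0.067, 0.998, -0.001, -0.004]
contact_force: [1.0, 0.3, -0.0]
opening: 0.458
```

```bash
python3 - <<'E'
from plan import *
st=monitor.get_state(); print(np.round(st["q"],3),st["opening"]); p=snapshot("wrist"); print(caserect(p,st,(.04,.1)))
P=pts(p,np.ones((420,560),bool),st); q=P[(abs(P[:,2]-.0815)<.004)&(np.hypot(P[:,0]-.504,P[:,1]+.078)<.024)]; print(len(q),cv2.minAreaRect(q[:,:2].astype(np.float32)))
W=(np.array([.505,-.078,.132]),tool(np.radians(98),0)); show(rows(cur(),W,3))
E
```

```text
[ 0.637  0.902 -1.03   1.979  1.017  0.913  0.753] 0.4581289110684447
(3414, ((0.5032204985618591, -0.07876074314117432), (0.05014221370220184, 0.06957411020994186), 36.44636917114258), np.float64(0.0606829151182931), array([0.00355807, 0.00486427]))
734 ((0.5030555129051208, -0.07760132104158401), (0.03440560773015022, 0.010033254511654377), 7.784240245819092)
call [-0.066, -0.016, 2.379, -0.0, -0.003, -0.003, -0.059, -0.016, 2.379, -0.0, -0.003, -0.003, -0.053, -0.017, 2.379, -0.0, -0.003, -0.003]
```

carry_out --motion '[-0.05,-0.01,2.4,0,-0.003,-0.003,-0.05,-0.02,2.4,0,-0.003,-0.003,-0.05,-0.02,2.35,0,-0.003,-0.003,0,0,0,0,0,0]'

```text
clock: 13.52
tool_pos: [0.5059, -0.0795, 0.1302]
eef_rot: [-0.067, 0.998, -0.0, -0.0]
contact_force: [0.2, 0.3, -0.0]
opening: 0.454
```

carry_out --motion '[0,0,0,0,0,0,0,0,0,0,0,0,0,0,0,0,0,0,0,0,0,0,0,0,0,0,0,0,0,0]' --hand 0.5 --grip_force 25

```text
clock: 14.15
tool_pos: [0.5068, -0.0786, 0.1329]
eef_rot: [-0.068, 0.998, -0.001, 0.003]
contact_force: [0.1, -2.5, 5.6]
opening: 0.111
```

```bash
python3 - <<'E'
from plan import *
st=monitor.get_state(); print({k:np.round(st[k],3).tolist() for k in("q","tool_pos","contact_force","moment","opening")})
m=R.from_quat(st["eef_rot"]).as_matrix(); print("yaz",np.degrees(np.arctan2(m[1,1],m[0,1])))
E
```

```text
{'q': [0.589, 1.005, -0.931, 2.01, 1.198, 0.816, 0.626], 'tool_pos': [0.507, -0.079, 0.133], 'contact_force': [0.056, -2.478, 5.634], 'moment': [-0.336, -0.153, -0.082], 'opening': 0.111}
yaz 97.83170062835195
```

carry_out --motion '[0,0,-0.1,0,0,0.09,0,0,0,0,0,0.09,0,0,0,0,0,0.09,0,0,0,0,0,0.09,0,0,0,0,0,0]'

```text
clock: 14.78
tool_pos: [0.5063, -0.0788, 0.133]
eef_rot: [0.111, 0.994, -0.0, 0.002]
contact_force: [2.8, -1.5, -4.5]
opening: 0.111
```

carry_out --motion '[0,0,0,0,0,0.09,0,0,0,0,0,0.09,0,0,0,0,0,0.09,0,0,0,0,0,0.09,0,0,0,0,0,0]'

```text
clock: 15.4
tool_pos: [0.5063, -0.0788, 0.133]
eef_rot: [0.286, 0.958, 0.0, 0.002]
contact_force: [1.0, -1.4, -4.5]
opening: 0.112
```

carry_out --motion '[0,0,0,0,0,0.09,0,0,0,0,0,0.09,0,0,0,0,0,0.09,0,0,0,0,0,0.07,0,0,0,0,0,0]'

```text
clock: 16.02
tool_pos: [0.506, -0.0789, 0.133]
eef_rot: [0.444, 0.896, 0.0, 0.002]
contact_force: [1.1, -4.0, -2.8]
opening: 0.113
```

```bash
python3 - <<'E'
from plan import *
st=monitor.get_state(); print({k:np.round(st[k],3).tolist() for k in("q","tool_pos","contact_force","moment","opening")})
m=R.from_quat(st["eef_rot"]).as_matrix(); print("yaz",np.degrees(np.arctan2(m[1,1],m[0,1])))
s=snapshot("scene"); print(caserect(s,st,(.04,.1)))
E
```

```text
{'q': [0.502, 0.937, -0.752, 2.015, 1.103, 0.667, -0.35], 'tool_pos': [0.506, -0.079, 0.133], 'contact_force': [1.114, -4.017, -2.793], 'moment': [-0.841, -0.207, 0.013], 'opening': 0.113}
yaz 37.26575177088908
(0, ((0.0, 0.0), (0.0, 0.0), 0.0), np.float64(nan), array([0., 0.]))
  return _methods._mean(a, axis=axis, dtype=dtype,
  ret = ret.dtype.type(ret / rcount)
```

carry_out --motion '[0,0,0,0,0,0,0,0,0,0,0,0,0,0,0,0,0,0]' --hand 4

```text
clock: 16.45
tool_pos: [0.5065, -0.0775, 0.1335]
eef_rot: [0.445, 0.896, 0.002, 0.002]
contact_force: [-0.5, 0.2, 0.5]
opening: 0.426
```

carry_out --motion '[0,0,-3,0,0,0,0,0,-5,0,0,0,0,0,-3,0,0,0,0,0,0,0,0,0]'

```text
clock: 16.95
tool_pos: [0.507, -0.0777, 0.2454]
eef_rot: [0.445, 0.895, 0.002, 0.004]
contact_force: [0.1, -0.2, -0.7]
opening: 0.457
```

```bash
python3 - <<'E'
from plan import *
st=monitor.get_state(); p=snapshot("wrist"); s=snapshot("scene"); save(p,"w5.png",(130,60,430,300),2.6)
print(st["tool_pos"],np.round(st["q"],3))
for pic in (p,s):
    print(caserect(pic,st,(.04,.1)))
    P=pts(pic,np.ones((420,560),bool),st); q=P[(abs(P[:,2]-.0815)<.004)&(np.hypot(P[:,0]-.504,P[:,1]+.078)<.024)]; print("dial",len(q),cv2.minAreaRect(q[:,:2].astype(np.float32)))
    u=np.array([np.cos(np.radians(-52.5)),np.sin(np.radians(-52.5))]); w=np.array([-u[1],u[0]]); d=P[:,:2]-[.505,-.078]; a=d@u;l=d@w
    b=(a>.06)&(a<.11)&(abs(l)<.013)&(P[:,2]>.035)&(P[:,2]<.056); q=P[b]; print("bar",len(q),q.mean(0),"axial",np.percentile(a[b],[2,50,98]),"zmax",q[:,2].max() if len(q) else 0)
    b=(abs(a-.07)<.02)&(abs(l)<.03)&(P[:,2]>.046)&(P[:,2]<.056); print("legs lat", np.percentile(l[b],[1,99]) if b.any() else "")
E
```

```text
[ 0.5069765  -0.07766407  0.24535408] [ 0.597  0.776 -0.917  1.946  0.838  0.846 -0.134]
(2919, ((0.5032947659492493, -0.07425874471664429), (0.052760425955057144, 0.06957528740167618), 37.28413009643555), np.float64(0.060582089900387354), array([0.00077543, 0.00357215]))
dial 541 ((0.50334632396698, -0.07393208146095276), (0.009589076973497868, 0.03398149833083153), 36.84550094604492)
bar 237 [ 0.55135699 -0.13902869  0.04908968] axial [0.0732127  0.07633715 0.08146277] zmax 0.052407797082517915
legs lat [-0.0220951   0.02498769]
(95, ((0.5201253294944763, -0.0957566425204277), (0.0573035292327404, 0.018190808594226837), 37.41557693481445), np.float64(0.05996230902032891), array([-0.00624176,  0.02320005]))
dial 54 ((0.5056204199790955, -0.07584226131439209), (0.014246713370084763, 0.032426465302705765), 36.56777572631836)
bar 32 [ 0.55193989 -0.14059994  0.04958612] axial [0.0713372  0.07809459 0.08373831] zmax 0.05421425851475954
legs lat [-0.01996803  0.02621365]
```

View pics/w5.png

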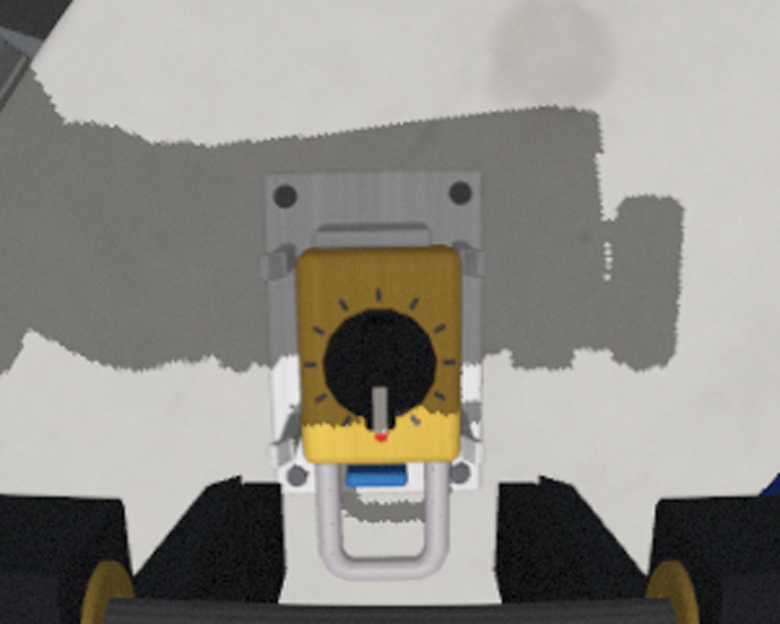

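The crop shows the striped end (380,405) in line with the red mark (380,437). The case is still in the cradle and the tab (377,475) is between the shackle legs. Now for the shackle bar.

```bash
python3 - <<'E'
from plan import *
W=(np.array([.5535,-.1395,.19]),tool(np.radians(-52.6),0)); show(rows(cur(),W))
E
```

```text
call [-0.861, 0.014, 0.59, 0.001, -0.0, 0.174, -0.846, 0.163, 0.59, 0.001, -0.0, 0.174, -0.805, 0.307, 0.59, 0.001, -0.0, 0.174, -0.739, 0.442, 0.59, 0.001, -0.0, 0.174, -0.652, 0.564, 0.59, 0.001, -0.0, 0.174, -0.544, 0.668, 0.589, 0.001, -0.0, 0.174, -0.42, 0.753, 0.589, 0.001, -0.0, 0.174, -0.284, 0.814, 0.589, 0.001, -0.0, 0.174]
call [-0.138, 0.852, 0.588, 0.001, -0.0, 0.174]
```

carry_out --motion '[-0.86,0.01,0.59,0,0,0.174,-0.85,0.16,0.59,0,0,0.174,-0.8,0.31,0.59,0,0,0.174,-0.74,0.44,0.59,0,0,0.174,-0.65,0.56,0.59,0,0,0.174,-0.54,0.67,0.59,0,0,0.174,-0.42,0.75,0.59,0,0,0.174,-0.28,0.81,0.59,0,0,0.174]' --hand 2.2

```text
clock: 18.05
tool_pos: [0.5477, -0.1326, 0.1944]
eef_rot: [0.917, 0.399, 0.001, 0.0]
contact_force: [0.3, 0.4, -0.2]
opening: 0.248
```

carry_out --motion '[-0.14,0.85,0.59,0,0,0.174,0,0,0,0,0,0,0,0,0,0,0,0]'

```text
clock: 18.42
tool_pos: [0.5532, -0.1387, 0.1897]
eef_rot: [0.947, 0.322, 0.001, 0.0]
contact_force: [-0.7, 0.8, 0.5]
opening: 0.248
```

```bash
python3 - <<'E'
from plan import *
st=monitor.get_state(); p=snapshot("wrist"); s=snapshot("scene"); save(p,"w6.png",(80,100,480,400),2)
print(st["tool_pos"],np.round(st["q"],3),st["opening"])
for pic in (p,s):
    P=pts(pic,np.ones((420,560),bool),st)
    u=np.array([np.cos(np.radians(-52.5)),np.sin(np.radians(-52.5))]); w=np.array([-u[1],u[0]]); d=P[:,:2]-[.505,-.078]; a=d@u;l=d@w
    b=(a>.06)&(a<.11)&(abs(l)<.013)&(P[:,2]>.037)&(P[:,2]<.056); q=P[b]; print("bar",len(q),q.mean(0) if len(q) else "",np.percentile(a[b],[2,50,98]) if len(q) else "")
d=np.array(st["tool_pos"])[:2]-[.505,-.078]; print("tcp a,l",d@u,d@w)
W=(np.array([.5535,-.1395,.098]),tool(np.radians(-52.6),0)); show(rows(cur(),W,4))
E
```

```text
[ 0.55319898 -0.13868278  0.18972785] [ 0.432  0.808 -0.461  1.824  0.567  0.641 -1.284] 0.24789286031188126
bar 466 [ 0.55232538 -0.13998187  0.04895613] [0.07254425 0.07827848 0.08277075]
bar 31 [ 0.55123313 -0.14138911  0.04888342] [0.06824255 0.07835124 0.08438623]
tcp a,l 0.07748456608287048 0.0012974866848027289
call [-0.019, 0.01, 2.306, 0.001, -0.001, 0.001, -0.017, 0.011, 2.306, 0.001, -0.001, 0.001, -0.016, 0.012, 2.306, 0.001, -0.001, 0.001, -0.014, 0.014, 2.306, 0.001, -0.001, 0.001]
```

View pics/w6.png

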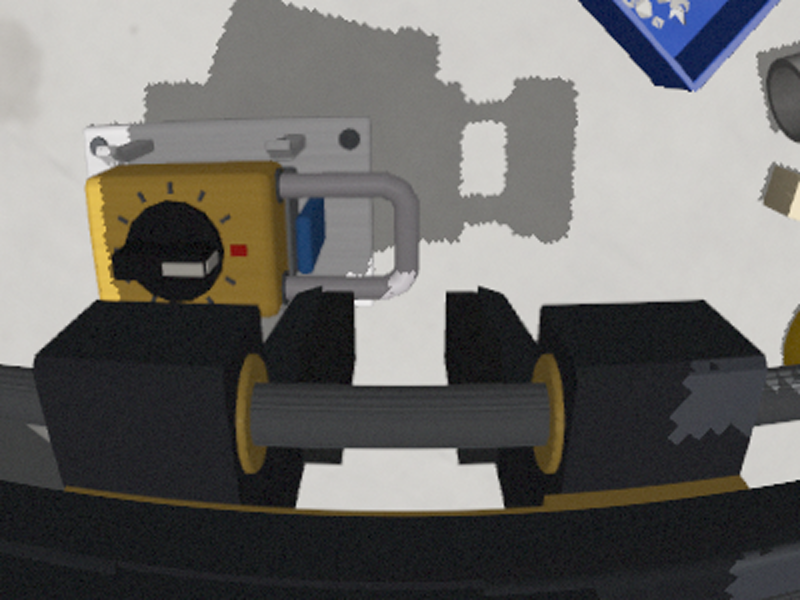

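The crop shows the bar (405,235) inline between the fingers with the tab (310,235) clear on the case side. Nothing blocks the descent.

carry_out --motion '[0,0.05,3,0,0,0,0,0.05,3,0,0,0,0,0.05,1.5,0,0,0,0,0,0,0,0,0]'

```text
clock: 19.02
tool_pos: [0.5546, -0.1402, 0.1148]
eef_rot: [0.947, 0.321, 0.001, 0.0]
contact_force: [-0.6, 0.0, 0.1]
opening: 0.249
```

carry_out --motion '[0,0,0.9,0,0,0,0,0,0.75,0,0,0,0,0,0,0,0,0]'

```text
clock: 19.4
tool_pos: [0.555, -0.1404, 0.0987]
eef_rot: [0.947, 0.321, 0.002, 0.001]
contact_force: [-0.9, -0.3, 0.8]
opening: 0.248
```

carry_out --motion '[0,0,0,0,0,0,0,0,0,0,0,0,0,0,0,0,0,0]' --hand 0.4 --grip_force 25

```text
clock: 19.77
tool_pos: [0.5553, -0.1404, 0.0992]
eef_rot: [0.947, 0.321, 0.002, 0.001]
contact_force: [-0.3, 0.2, 1.0]
opening: 0.094
```

carry_out --motion '[0,0.3,0,0,0,0,0,0.3,0,0,0,0,0,0.4,0,0,0,0,0,0,0,0,0,0]'

```text
clock: 20.27
tool_pos: [0.5614, -0.1486, 0.0989]
eef_rot: [0.947, 0.32, 0.002, 0.001]
contact_force: [-1.1, 2.6, 1.7]
opening: 0.091
```

```bash
cat > chk.py <<'E'
from plan import *
st=monitor.get_state(); s=snapshot("scene"); p=snapshot("wrist")
u=np.array([np.cos(np.radians(-52.5)),np.sin(np.radians(-52.5))]); w=np.array([-u[1],u[0]])
f=np.array(st["contact_force"]); d=np.array(st["tool_pos"])[:2]-[.505,-.078]; print("tcp a,l",d@u,d@w,"F axial",f[:2]@u,"lat",f[:2]@w,"z",f[2],"open",st["opening"]*88.1)
for pic in (p,s):
    P=pts(pic,np.ones((420,560),bool),st);C=pic["frame"][pic["range_z"]>0].astype(int); d=P[:,:2]-[.505,-.078]; a=d@u;l=d@w
    b=(C[:,0]-C[:,2]>60)&(abs(P[:,2]-.0607)<.004)&(abs(l)<.03)&(abs(a)<.05); print("case n",b.sum(),"a",np.percentile(a[b],[1,99]),"l",np.percentile(l[b],[1,99]),"z",np.median(P[b,2]))
    b=(abs(P[:,2]-.0815)<.004)&(np.hypot(a,l)<.024); 
    if b.sum()>5: print("dial",b.sum(),cv2.minAreaRect(P[b,:2].astype(np.float32)))
    b=(abs(l)<.024)&(a>.05)&(a<.12)&(abs(P[:,2]-.048)<.004); print("shackle",b.sum(),np.percentile(a[b],[1,99]) if b.any() else"")
save(p,"w7.png",(80,60,480,360),2); save(s,"s7.png",(220,130,340,230),6)
E
python3 chk.py
```

```text
tcp a,l 0.09031545115549655 0.0017677595387668166 F axial -2.741976912649567 lat 0.6561185250108579 z 1.6914638335201537 open 7.976287199487978
case n 4219 a [-0.03440582  0.0320028 ] l [-0.02377216  0.02815305] z 0.06053752494207334
dial 117 ((0.5051970481872559, -0.08218707889318466), (0.0034792711958289146, 0.020429085940122604), 34.63852310180664)
shackle 2692 [0.05091339 0.10509375]
case n 155 a [-0.03644397  0.03091652] l [-0.02346011  0.02895813] z 0.060399690885305855
dial 39 ((0.5041542649269104, -0.07308460772037506), (0.011424661614000797, 0.027104496955871582), 45.780879974365234)
shackle 97 [0.05056721 0.10667043]
```

carry_out --motion '[0,0.3,0,0,0,0,0,0.3,0,0,0,0,0,0.3,0,0,0,0,0,0,0,0,0,0,0,0,0,0,0,0]'

```text
clock: 21.0
tool_pos: [0.5666, -0.1556, 0.0989]
eef_rot: [0.947, 0.32, 0.002, 0.001]
contact_force: [-2.5, 2.6, 0.1]
opening: 0.09
```

```bash
python3 chk.py
```

```text
tcp a,l 0.09905031593632554 0.0015793088723477927 F axial -3.54261723987476 lat -0.4087087058012673 z 0.09003709587775366 open 7.935237661526458
case n 4231 a [-0.03441618  0.03259156] l [-0.02357496  0.02815568] z 0.060484267229803136
dial 51 ((0.5080942511558533, -0.08568359911441803), (0.0027383295819163322, 0.012962328270077705), 39.59870529174805)
shackle 2996 [0.05099633 0.11362269]
case n 168 a [-0.03636895  0.03261305] l [-0.02302522  0.02980768] z 0.06042783019560549
dial 52 ((0.5055670738220215, -0.07496067881584167), (0.012497463263571262, 0.032580841332674026), 34.457889556884766)
shackle 121 [0.05088511 0.11522836]
```

View pics/w7.png

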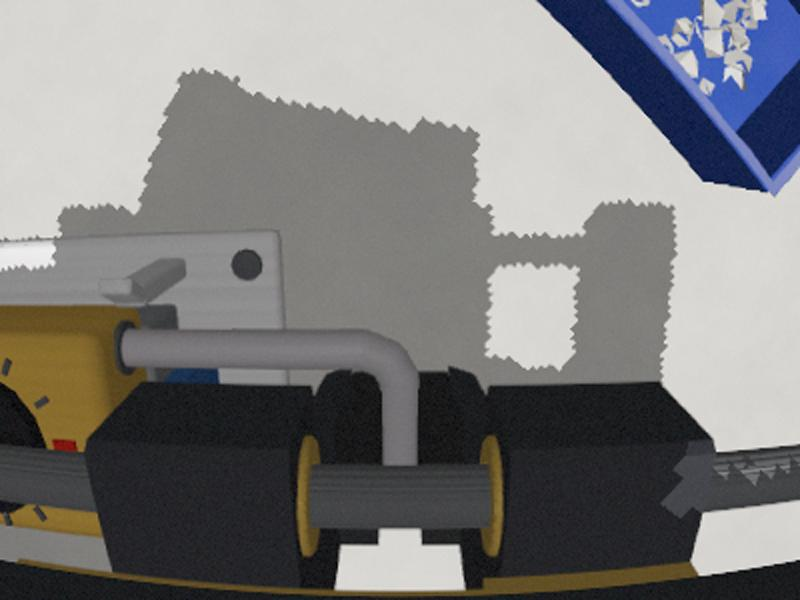

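The crop shows the fingers holding the cross bar (400,450) with the leg well out of the case. Travel is about 16 mm by the TCP shift and the 3.5 N spring force. I'll pull a little more for margin.

carry_out --motion '[0,0.15,0,0,0,0,0,0.15,0,0,0,0,0,0,0,0,0,0,0,0,0,0,0,0]'

```text
clock: 21.6
tool_pos: [0.5686, -0.158, 0.099]
eef_rot: [0.947, 0.32, 0.002, 0.001]
contact_force: [-2.3, 2.8, 0.2]
opening: 0.091
```

```bash
python3 chk.py
```

```text
tcp a,l 0.10216868878385732 0.0017087500156675733 F axial -3.5691783413510363 lat -0.1231765051934508 z 0.1924581328667883 open 7.99240476186542
case n 4225 a [-0.03098827  0.03597263] l [-0.02348768  0.02832567] z 0.06046998508499151
dial 53 ((0.5100111365318298, -0.08805084973573685), (0.0025291438214480877, 0.012528789229691029), 39.43831253051758)
shackle 3073 [0.05090445 0.11697062]
case n 158 a [-0.03299681  0.03520224] l [-0.02333177  0.02861324] z 0.06046284109496486
dial 54 ((0.5072185397148132, -0.07859724760055542), (0.013058113865554333, 0.032827530056238174), 29.592897415161133)
shackle 117 [0.05099735 0.11732541]
```

carry_out --motion '[0,0.12,0,0,0,0,0,0.12,0,0,0,0,0,0,0,0,0,0,0,0,0,0,0,0]'

```text
clock: 22.2
tool_pos: [0.57, -0.1599, 0.099]
eef_rot: [0.947, 0.321, 0.002, 0.001]
contact_force: [-1.9, 2.3, 0.6]
opening: 0.091
```

```bash
python3 chk.py
```

```text
tcp a,l 0.10455846552286366 0.001744993654353634 F axial -2.9985454019298032 lat -0.13779696066800207 z 0.5825590455720453 open 7.984116217496954
case n 4224 a [-0.02894275  0.03798601] l [-0.02349732  0.02831579] z 0.06048106537403697
dial 51 ((0.5109416246414185, -0.08938512206077576), (0.0021264636889100075, 0.013013926334679127), 38.75634002685547)
shackle 3085 [0.05122975 0.11780015]
case n 174 a [-0.03052962  0.03769747] l [-0.02323579  0.02901434] z 0.060300235331796515
dial 54 ((0.5096089243888855, -0.07992923259735107), (0.011908909305930138, 0.03461290895938873), 38.71546936035156)
shackle 133 [0.05059371 0.11916829]
```

View pics/s7.png

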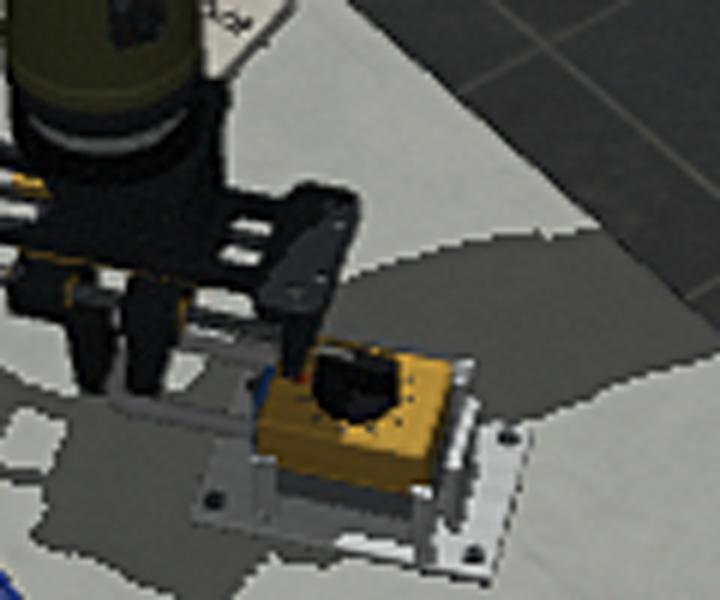

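The scene crop shows the lock flat in the cradle and the bar held well out. The case has been sliding along with the pull, so I'll pull on until it rests on the tab and the force rises.

carry_out --motion '[0,0.12,0,0,0,0,0,0.12,0,0,0,0,0,0,0,0,0,0,0,0,0,0,0,0]'

```text
clock: 22.8
tool_pos: [0.5711, -0.1612, 0.0989]
eef_rot: [0.947, 0.321, 0.002, 0.0]
contact_force: [-2.9, 4.7, 1.0]
opening: 0.091
```

```bash
python3 chk.py
```

```text
tcp a,l 0.10625145832463186 0.0018046667907170091 F axial -5.515714798575816 lat 0.5577319813638582 z 0.9824798667952157 open 8.044758635098619
case n 4227 a [-0.02901077  0.03814516] l [-0.02360773  0.02826134] z 0.06044415941792826
dial 44 ((0.5114849209785461, -0.0900607630610466), (0.002114575356245041, 0.011636290699243546), 40.26717758178711)
shackle 3076 [0.0510226  0.11792594]
case n 172 a [-0.03037837  0.03780259] l [-0.02472789  0.02821352] z 0.060398872493511196
dial 50 ((0.5084919333457947, -0.08089447021484375), (0.011456000618636608, 0.03435173258185387), 36.071781158447266)
shackle 132 [0.05081845 0.11752153]
```

```bash
python3 -c "
from h import *
print(workorder.finish_job()); s=monitor.get_state(); print(s['clock'],s['contact_force'],s['opening'])"
```

```text
the job is handed in; nothing more can be done
None
the job is handed in; nothing more can be done
```

I laid the lock on its back in the cradle with the dial up and the tab between its shackle legs, and let go of it. I then turned the dial two clicks (60°) clockwise to the red mark and pulled the shackle out. I handed the job in at about 23 s, still gripping the cross bar. No verdict was reported.

**Last checks:**
- **Lock in cradle:** the case is level, with its face at 60.4 mm, where it should be for a lock lying on the seat. It is about 3–5 mm towards the tab; the limit is 9 mm.
- **Dial:** the striped end was in line with the red mark, to within about 1°, before I pulled.
- **Shackle:** the pull rose to 5.5 N, more than the spring's 4 N, and the case stopped moving, so the shackle should be at or near its end stop.

**Less certain:**
- **Shackle travel:** the cameras gave no reliable figure. The outer-edge reading came out longer than the shackle's full travel, so I set it aside. I relied on how far the tool moved (about 16–19 mm) and on the force.
- **Case movement:** the case slid about 6 mm along the cradle during the pull, until it rested on the tab.
- **Lift during turn:** the grip on the dial pulled up on the lock with up to about 4.5 N, close to its weight. It was seated again once released.
- **Bystanders:** I did not measure them again at the end, but nothing came near them.

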